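# Unbolt the photographic paper safe

### The job

Unlock the grey paper safe: press the long spring catch plate on its lid all the way down with one fingertip and, keeping it down for the whole stroke, push the bolt's upright knob with the other fingertip until the bolt is fully open. Then take both fingers away so that the catch springs back up and locks the bolt open. Leave everything that stands on and around the safe where it is.

Things in the scene. Friction and masses are not known exactly. Their poses are not given: they have to be found in the camera images.
- paper_safe: Fixed flat grey box, 256 (x) x 306 (y) x 74 mm high; origin: centre of its underside, z up. On its top: bolt bar along y at x = +30 mm, 14 mm wide, its top 20 mm above the box top, under three staples (34 mm wide in x, 26 mm high) at y = -122..-100, -72..-64 and 65..73 mm; between the last two the bar is open from above. Parallel catch plate at x = -25 mm; tooth and lug between them.
- bolt_knob (a point): Upright steel block (bolt_c2 in the rules) on the bolt bar, 30 (x) x 14 (y) x 30 mm high; this point: centre of its top face, 50 mm above the box top, 30 mm above the bar's top; axes as the safe's. Bolt shut, it is at x = +30, y = -3 mm in the safe's frame. It slides towards the safe's +y: push its -y face.
- catch_plate (a point): Smooth steel plate (catch_c2 in the rules) on springs, 34 (x) x 110 (y) x 6 mm thick; this point: centre of its top face, 38 mm above the box top when up; axes as the safe's; at x = -25, y = -2 mm in the safe's frame, its centre line 55 mm from the knob's. Moves straight down 12 mm to a stop, then still 6 mm higher than the bar's top. Works pressed anywhere along it.
- bolt (a joint): Bolt position (m): 0 shut, 0.045 fully open at its stop; grows as the knob moves towards the safe's +y. About 2 N friction plus 15 N per m/s; stays where left. With the catch up it moves only 2 mm, then the catch's tooth blocks it; the tooth is under the bolt's lug from 0.002 to 0.040 and can rise behind it beyond 0.040.
- catch (a joint): How far the catch plate is pressed down, in m: 0 up, 0.012 fully down at its stop. Its spring takes about 3 N to start and 6 N at the bottom. The bolt passes from 0.006 on; if let go in mid-stroke the tooth rubs the bolt at 0.006.
- canister: Bystander: upright aluminium film can, 31 mm diameter, 50 mm high, on the rear (+x) strip of the safe's top; origin at the centre of its underside.
- loupe: Bystander: upright black waisted magnifier, 38 mm diameter, 42 mm high, on the front (-x) strip of the safe's top; origin at the centre of its underside.
- light_meter: Bystander: chrome hand light meter standing upright on the counter, 32 by 62 by 102 mm high; origin at the centre of its underside.
- beaker: Bystander: glass beaker on the counter, 72 mm across the rim, 100 mm high; origin at the centre of its underside.
- tank: Bystander: black developing tank on the counter, 90 mm diameter, 122 mm high; origin at the centre of its underside.
- brush: Bystander: brass-handled negative brush, 170 mm long, lying on the counter beyond the safe, its length along its own x axis; origin under its middle.

How it is judged:
By the outcome, as a careful person would: the job done as asked, in the order asked, and still so for the second after the job is handed in, with the robot touching nothing.
It also fails if it takes over 32 s, if anything falls off the work surface, if the arm or the gripper's body presses on something with over 40 N, if the wrist force passes 120 N, or if a joint passes its speed limit or range.

### The arm

A 7-joint arm with a two-finger parallel gripper is mounted at the origin on the work surface. World frame = base frame: x ahead of the robot, y to its left, z up, the work surface at z = 0. Lengths are in m, angles in rad, forces in N, time in s.
With the tool pointing down it reaches from about 0.4 to 0.875 m from the base axis. Payload 6.5 kg.
Tool frame: the origin (TCP) lies midway between the tips of the shut fingers; the grasp point (between the pads) lies 19 mm behind it; z points along the fingers, x is the direction in which the jaws open and shut, and the axes are right-handed (so a half turn about z gives the same grasp; the last joint's range is limited). The gripper opens to 85 mm and grips with 20 to 120 N. Pads are 22 mm wide; open, the fingers measure 114 mm over their backs; the gripper's body (76 mm by 85 mm) begins 54 mm behind the grasp point. The pads swing forward as they close: fully open they stand 13 mm farther back than shut.
Start: joints at [1.162, 0.536, -0.004, 1.538, 0.003, 1.067, -0.071], TCP at [0.218, -0.612, 0.231] pointing down, gripper open.
Joint ranges: [-2.7, 2.7], [-0.37, 2.16], [-1.27, 1.26], [0.24, 2.4], [-1.31, 4.45], [0.19, 1.91], [-2.76, 2.76]. Speed limits (rad/s): [2.39, 2.39, 3.14, 3.14, 3.14, 3.14, 3.14].

### API

Orientations are given as a 3x3 rotation matrix whose columns are the frame's x, y, z axes.
In Python, from plant import * gives the robot as it stands.
- The arm moves only by the tool move_arm, never from a script. Its argument "rows" is one flat list of numbers, 6 for each row, row after row: the shift along the tool's x, y, z each as a share of 0.02 m, from -1 to 1, then the turn, a rotation vector about the tool's x, y, z each as a share of 0.08 rad, from -1 to 1. In form: [dx, dy, dz, wx, wy, wz, dx, dy, dz, wx, wy, wz, ...]. A call has 1 to 8 rows; each row shifts and turns the pose as measured when the row begins, along the tool's axes as they then stand; what a row does not reach is not made up. A row lasts 1/8 s, in which the tool goes at most 62.5 mm and 10.7 degrees, less where a joint would pass 70% of its speed; a pose out of reach is approached as far as the arm can. A call with a number of a shift or a turn outside -1 to 1 is refused whole. A call with a gripper value outside its range is refused whole. "gripper" is the gripper command: -1 is shut, 1 is fully open, values between are in proportion, set as the call begins (left out, the last holds). The fingers move at their own pace and stop on an object; "newtons" is the grip in N (left out, the last holds). Time passes only in rows, so rows that do not move let the fingers close. It gives the time, the measured TCP pose, the force and the opening at its end, in the units of the state.
- get_state(): the state, without advancing time (a new reading comes with each control period).
- grab_frame(name): name is "scene" or "top" or "wrist"; returns (picture, depth): 400x640x3 uint8, blue, green, red; 400x640 float32, m along the optical axis (not along the pixel's ray), 0 where there is no reading.
- camera_params(name): a dict with "fx", "fy", "cx", "cy" (pixels), "dist" ([k1, k2, p1, p2, k3] as OpenCV has them; the pictures are not rectified), "R" (3x3) and "t" (3): a world point X has camera coordinates R X + t. Camera axes: x right, y down, z forward; pixel columns grow to the right and rows downward; lengths in m; the calibration is good to about 2 mm. A picture is of the moment at which its call begins: read the wrist's pose just before it. camera_params takes no time and is no camera call; for the wrist camera it gives the pose at the moment of the call.
- hand_in(): hands the job in, once; it reports no verdict.
Trained networks look in the newest picture that a camera, given by its name, has taken for a name from the list of things; names that differ only in an ending like _2 or _b are one class to them, and where a whole thing is asked for, a point or a joint stands for the part that bears it (a point fixed in the world has none). Each returns a list of dicts, best first, with "p" (0 to 1); they miss things now and then, are a little off and sometimes report something else, mostly with a low value. They report only what shows in the picture. A call takes as long as a camera call.
- silhouettes(camera, label): "pixels" (400x640 bool, what is visible of it) and "position" ([column, row] in pixels, amid what is visible of it).
The state is a dict: "time": time; "joint_pos": joint angles; "qvel": joint speeds; "tau": joint torques, N m; "tool_pos": TCP position; "orientation": TCP orientation; "ft_force": force on the tool from outside, world axes, zero at the start; "wrist_torque": the same for the moment, N m; "opening": finger opening in m.
Only numpy, scipy, OpenCV 4.12 (cv2) and the standard library are available. Lean on these libraries where they do the work, as an engineer would, in place of code of your own. Each camera call takes 0.05 s, during which the arm holds its last target. There are 200 camera calls.

## Working session

There is one attempt and no reset: what is moved stays moved. The work goes in short steps, Python scripts to look and compute and a tool call to move; the robot and the scene stay as the last step left them, time stands still between calls to the robot, and variables do not carry over. Pictures are saved under pics/ and viewed, about 8 in all and at most 12, crops included, and the job is handed in when it is done.

Besides the shell and the picture viewer there is one more tool, called after "Request:" as name(argument=value, ...), one argument or row to a line, values as JSON. move_arm: Moves the arm, as the interface text tells. Shift numbers are shares of 0.02 m and turn numbers shares of 0.08 rad, none past 1 either way. Its arguments: {"type":"object","properties":{"rows":{"type":"array","items":{"type":"number"}},"gripper":{"type":"number"},"newtons":{"type":"number"}},"required":["rows"]}

```bash
ls; mkdir -p pics; cat > h.py <<'E'
from plant import *
import numpy as np, cv2
def world(cam, uv, z):
    c=camera_params(cam) if isinstance(cam,str) else cam
    K=np.array([[c['fx'],0,c['cx']],[0,c['fy'],c['cy']],[0,0,1]])
    n=cv2.undistortPoints(np.array(uv,float).reshape(-1,1,2),K,np.array(c['dist'])).reshape(-1,2)
    R=np.array(c['R']);t=np.array(c['t'])
    d=np.c_[n,np.ones(len(n))]@R; o=-R.T@t
    return o+d*((z-o[2])/d[:,2])[:,None]
def cloud(cam,depth):
    c=camera_params(cam) if isinstance(cam,str) else cam
    K=np.array([[c['fx'],0,c['cx']],[0,c['fy'],c['cy']],[0,0,1]])
    v,u=np.mgrid[:400,:640]
    n=cv2.undistortPoints(np.c_[u.ravel(),v.ravel()].astype(float).reshape(-1,1,2),K,np.array(c['dist'])).reshape(-1,2)
    P=np.c_[n,np.ones(len(n))]*depth.reshape(-1,1)
    return ((P-np.array(c['t']))@np.array(c['R'])).reshape(400,640,3)
E
python3 - <<'E'
from h import *
s=get_state(); print(s['time'],s['tool_pos'],s['orientation'],s['opening'])
for n in ['top','scene']:
    im,d=grab_frame(n); cv2.imwrite(f'pics/{n}0.png',im); X=cloud(n,d)
    for l in ['paper_safe','bolt_knob','catch_plate','canister','loupe','light_meter','beaker','tank','brush']:
        for r in silhouettes(n,l)[:1]:
            m=r['pixels']&(d>0); P=X[m]
            print(n,l,round(r['p'],2),np.round(r['position']),m.sum(),np.round(np.median(P,0),3) if len(P) else '',np.round(np.percentile(P,[3,97],axis=0),3).tolist() if len(P) else '')
    np.save(f'{n}0.npy',X)
print(get_state()['time'])
E
```

```text
pics
0.0 [ 0.21825521 -0.61160408  0.23040881] [[ 3.36234384e-01 -9.41778070e-01 -7.11692789e-04]
 [-9.41776766e-01 -3.36235107e-01  1.57323126e-03]
 [-1.72093080e-03  1.41281291e-04 -9.99998509e-01]] 0.08538837303899906
top paper_safe 0.84 [306. 244.] 7933 [0.511 0.034 0.076] [[0.375, -0.112, 0.068], [0.652, 0.185, 0.113]]
top bolt_knob 0.83 [308. 241.] 261 [0.53  0.007 0.095] [[0.502, -0.061, 0.088], [0.567, 0.074, 0.127]]
top catch_plate 0.85 [296. 251.] 423 [0.495 0.043 0.113] [[0.465, -0.001, 0.104], [0.522, 0.091, 0.118]]
top canister 0.49 [328. 220.] 99 [ 0.573 -0.044  0.124] [[0.562, -0.059, 0.093], [0.59, -0.032, 0.128]]
top loupe 0.48 [283. 270.] 127 [0.433 0.076 0.116] [[0.417, 0.06, 0.086], [0.448, 0.091, 0.122]]
top light_meter 0.77 [179. 254.] 286 [0.496 0.407 0.087] [[0.479, 0.384, 0.02], [0.515, 0.442, 0.103]]
top beaker 0.82 [439. 188.] 549 [ 0.68  -0.404  0.052] [[0.642, -0.428, 0.001], [0.706, -0.362, 0.103]]
top tank 0.95 [444. 238.] 861 [ 0.516 -0.397  0.105] [[0.481, -0.444, 0.017], [0.558, -0.366, 0.126]]
top brush 0.69 [294. 156.] 474 [0.802 0.06  0.018] [[0.7
[... 279 characters left out ...]
 189.] 531 [0.494 0.038 0.111] [[0.462, -0.007, 0.078], [0.522, 0.089, 0.114]]
scene canister 0.68 [329. 179.] 203 [ 0.582 -0.043  0.114] [[0.566, -0.063, 0.078], [0.592, -0.033, 0.126]]
scene loupe 0.76 [402. 186.] 223 [0.439 0.078 0.112] [[0.419, 0.06, 0.078], [0.449, 0.09, 0.117]]
scene light_meter 0.92 [475. 312.] 715 [0.51  0.414 0.082] [[0.485, 0.386, 0.018], [0.517, 0.441, 0.1]]
scene beaker 0.76 [236. 128.] 743 [ 0.676 -0.382  0.068] [[0.643, -0.432, 0.004], [0.706, -0.365, 0.1]]
scene tank 0.93 [279. 105.] 1021 [ 0.532 -0.386  0.093] [[0.484, -0.438, 0.004], [0.561, -0.367, 0.123]]
scene brush 0.55 [282. 271.] 770 [0.806 0.062 0.017] [[0.789, -0.033, 0.0], [0.828, 0.121, 0.021]]
1.0
```

```bash
python3 - <<'E'
from h import *
for n in ['top','scene']:
    X=np.load(n+'0.npy')
    m=(abs(X[...,2]-.074)<.006)&(X[...,0]>.3)&(X[...,0]<.72)&(abs(X[...,1]-.035)<.2)
    print(n,cv2.minAreaRect(X[m][:,:2].astype(np.float32)))
    m=(abs(X[...,2]-.112)<.004)&(X[...,0]>.45)&(X[...,0]<.53)&(abs(X[...,1]-.035)<.07)
    print('plate',cv2.minAreaRect(X[m][:,:2].astype(np.float32)),m.sum())
    m=(X[...,2]>.119)&(X[...,2]<.13)&(X[...,0]>.48)&(X[...,0]<.56)&(abs(X[...,1]-.035)<.07)
    print('knob',X[m].mean(0),m.sum(),X[m].round(3).tolist()[:30])
a=cv2.imread('pics/top0.png')[190:300,240:380]; b=cv2.imread('pics/scene0.png')[120:280,260:480]
cv2.imwrite('pics/a.png',np.vstack([cv2.resize(a,(640,300),interpolation=2),cv2.resize(b,(640,300),interpolation=2)]))
E
```

```text
top ((0.5159649848937988, 0.035529688000679016), (0.30565664172172546, 0.25408464670181274), 64.02657318115234)
plate ((0.4921150505542755, 0.04479771479964256), (0.0779225304722786, 0.10808483511209488), 3.8809053897857666) 339
knob [0.53528086 0.02626599 0.12373017] 51 [[0.552, 0.019, 0.126], [0.553, 0.016, 0.122], [0.552, 0.013, 0.129], [0.55, 0.022, 0.125], [0.55, 0.016, 0.123], [0.55, 0.013, 0.125], [0.55, 0.01, 0.121], [0.547, 0.022, 0.12], [0.547, 0.019, 0.122], [0.547, 0.013, 0.122], [0.546, 0.01, 0.126], [0.544, 0.025, 0.121], [0.544, 0.022, 0.126], [0.544, 0.019, 0.122], [0.544, 0.016, 0.126], [0.544, 0.013, 0.122], [0.544, 0.01, 0.124], [0.541, 0.025, 0.121], [0.541, 0.022, 0.127], [0.541, 0.019, 0.126], [0.54, 0.016, 0.128], [0.54, 0.013, 0.128], [0.538, 0.028, 0.125], [0.538, 0.025, 0.125], [0.538, 0.022, 0.122], [0.538, 0.019, 0.125], [0.538, 0.016, 0.124], [0.538, 0.013, 0.124], [0.535, 0.028, 0.122], [0.534, 0.025, 0.129]]
scene ((0.5137007832527161, 0.031398773193359375), (0.30960163474082947, 0.2569308876991272), 64.01639556884766)
plate ((0.5013632774353027, 0.035676129162311554), (0.11035975068807602, 0.0566638819873333), 63.88428497314453) 467
knob [0.54070019 0.01713835 0.12286094] 60 [[0.53, 0.015, 0.124], [0.527, 0.015, 0.122], [0.526, 0.017, 0.123], [0.546, 0.006, 0.123], [0.545, 0.009, 0.125], [0.543, 0.01, 0.125], [0.539, 0.01, 0.122], [0.538, 0.012, 0.123], [0.538, 0.015, 0.127], [0.535, 0.016, 0.125], [0.532, 0.017, 0.124], [0.53, 0.019, 0.124], [0.528, 0.02, 0.124], [0.551, 0.008, 0.126], [0.549, 0.01, 0.126], [0.547, 0.011, 0.124], [0.544, 0.012, 0.123], [0.542, 0.014, 0.124], [0.54, 0.015, 0.124], [0.538, 0.016, 0.123], [0.535, 0.017, 0.122], [0.534, 0.019, 0.124], [0.531, 0.02, 0.123], [0.53, 0.022, 0.124], [0.527, 0.023, 0.122], [0.553, 0.011, 0.126], [0.551, 0.012, 0.125], [0.548, 0.013, 0.123], [0.545, 0.014, 0.122], [0.544, 0.016, 0.123]]
```

View pics/a.png

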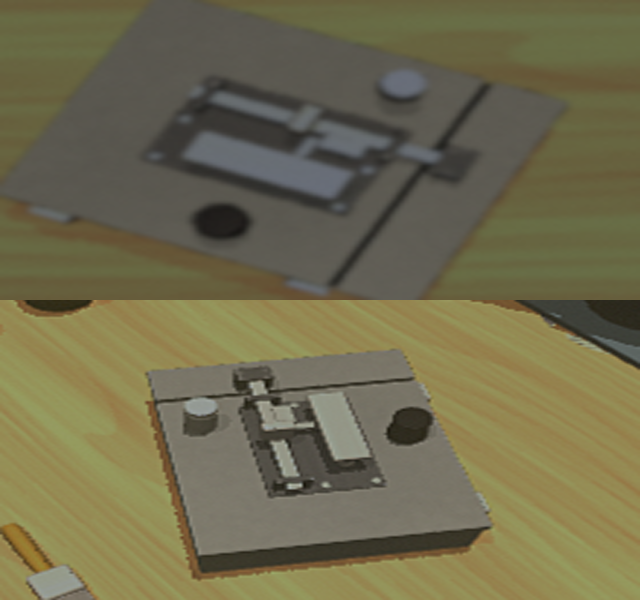

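```bash
cat >> h.py <<'E'
from scipy.spatial.transform import Rotation as Ro
YAW=-np.deg2rad(25.98); O=np.array([.515,.0335,.074]); S=Ro.from_euler('z',YAW).as_matrix()
def plan(target,n):
    """target in world; tool x along safe x, tool down"""
    s=get_state(); p=np.array(s['tool_pos']);R=np.array(s['orientation'])
    Rt=S@np.diag([1,-1,-1.]); w=Ro.from_matrix(R.T@Rt).as_rotvec(); rows=[]
    for i in range(n):
        Ri=R@Ro.from_rotvec(w*i/n).as_matrix()
        rows+=list(np.r_[Ri.T@(np.array(target)-p)/n/.02,w/n/.08].round(2))
    return rows
E
python3 - <<'E'
from h import *
r=plan(O+S@[.0025,-.022,.156],36)
for i in range(0,36): print([float(x) for x in r[6*i:6*i+6]])
E
```

```text
[-0.68, -0.67, 0.0, 0.0, -0.0, -0.27]
[-0.67, -0.68, 0.0, 0.0, -0.0, -0.27]
[-0.65, -0.7, 0.0, 0.0, -0.0, -0.27]
[-0.64, -0.71, 0.0, 0.0, -0.0, -0.27]
[-0.62, -0.73, 0.0, 0.0, -0.0, -0.27]
[-0.61, -0.74, 0.0, 0.0, -0.0, -0.27]
[-0.59, -0.75, 0.0, 0.0, -0.0, -0.27]
[-0.57, -0.76, 0.0, 0.0, -0.0, -0.27]
[-0.56, -0.78, 0.0, 0.0, -0.0, -0.27]
[-0.54, -0.79, 0.0, 0.0, -0.0, -0.27]
[-0.52, -0.8, 0.0, 0.0, -0.0, -0.27]
[-0.51, -0.81, 0.0, 0.0, -0.0, -0.27]
[-0.49, -0.82, 0.0, 0.0, -0.0, -0.27]
[-0.47, -0.83, 0.0, 0.0, -0.0, -0.27]
[-0.45, -0.84, 0.0, 0.0, -0.0, -0.27]
[-0.43, -0.85, 0.0, 0.0, -0.0, -0.27]
[-0.42, -0.86, 0.0, 0.0, -0.0, -0.27]
[-0.4, -0.87, 0.0, 0.0, -0.0, -0.27]
[-0.38, -0.88, 0.0, 0.0, -0.0, -0.27]
[-0.36, -0.89, 0.0, 0.0, -0.0, -0.27]
[-0.34, -0.89, 0.0, 0.0, -0.0, -0.27]
[-0.32, -0.9, 0.0, 0.0, -0.0, -0.27]
[-0.3, -0.91, 0.0, 0.0, -0.0, -0.27]
[-0.28, -0.91, 0.0, 0.0, -0.0, -0.27]
[-0.26, -0.92, 0.0, 0.0, -0.0, -0.27]
[-0.24, -0.92, 0.0, 0.0, -0.0, -0.27]
[-0.22, -0.93, 0.0, 0.0, -0.0, -0.27]
[-0.2, -0.93, 0.0, 0.0, -0.0, -0.27]
[-0.18, -0.94, 0.0, 0.0, -0.0, -0.27]
[-0.16, -0.94, 0.0, 0.0, -0.0, -0.27]
[-0.14, -0.95, 0.0, 0.0, -0.0, -0.27]
[-0.12, -0.95, 0.0, 0.0, -0.0, -0.27]
[-0.1, -0.95, 0.0, 0.0, -0.0, -0.27]
[-0.08, -0.95, 0.0, 0.0, -0.0, -0.27]
[-0.06, -0.95, 0.0, 0.0, -0.0, -0.27]
[-0.04, -0.96, 0.0, 0.0, -0.0, -0.27]
```

Request:
move_arm(
  rows=[-0.68, -0.67, 0, 0, 0, -0.27, -0.67, -0.68, 0, 0, 0, -0.27, -0.65, -0.7, 0, 0, 0, -0.27, -0.64, -0.71, 0, 0, 0, -0.27, -0.62, -0.73, 0, 0, 0, -0.27, -0.61, -0.74, 0, 0, 0, -0.27, -0.59, -0.75, 0, 0, 0, -0.27, -0.57, -0.76, 0, 0, 0, -0.27],
  gripper=0.06,
)

```text
time: 2.0
tool_pos: [0.2852, -0.466, 0.2314]
orientation: [[0.501, -0.865, -0.0], [-0.865, -0.501, -0.001], [0.001, 0.001, -1.0]]
ft_force: [-0.0, 0.7, 0.4]
opening: 0.0453
```

Request:
move_arm(
  rows=[-0.56, -0.78, 0, 0, 0, -0.27, -0.54, -0.79, 0, 0, 0, -0.27, -0.52, -0.8, 0, 0, 0, -0.27, -0.51, -0.81, 0, 0, 0, -0.27, -0.49, -0.82, 0, 0, 0, -0.27, -0.47, -0.83, 0, 0, 0, -0.27, -0.45, -0.84, 0, 0, 0, -0.27, -0.43, -0.85, 0, 0, 0, -0.27],
)

```text
time: 3.0
tool_pos: [0.3517, -0.3163, 0.2314]
orientation: [[0.652, -0.758, 0.001], [-0.758, -0.652, -0.002], [0.002, 0.001, -1.0]]
ft_force: [0.5, 0.1, 0.0]
opening: 0.0453
```

Request:
move_arm(
  rows=[-0.42, -0.86, 0, 0, 0, -0.27, -0.4, -0.87, 0, 0, 0, -0.27, -0.38, -0.88, 0, 0, 0, -0.27, -0.36, -0.89, 0, 0, 0, -0.27, -0.34, -0.89, 0, 0, 0, -0.27, -0.32, -0.9, 0, 0, 0, -0.27, -0.3, -0.91, 0, 0, 0, -0.27, -0.28, -0.91, 0, 0, 0, -0.27],
)

```text
time: 4.0
tool_pos: [0.4163, -0.1656, 0.2312]
orientation: [[0.78, -0.625, 0.001], [-0.625, -0.78, -0.002], [0.002, 0.001, -1.0]]
ft_force: [0.1, -0.4, -0.6]
opening: 0.0455
```

```bash
python3 - <<'E'
from h import *
r=plan(O+S@[.0025,-.06,.156],8)
for i in range(0,8): print([float(x) for x in r[6*i:6*i+6]])
im,d=grab_frame('wrist'); cv2.imwrite('pics/w0.png',im)
c=camera_params('wrist'); print(-np.array(c['R']).T@c['t'])
E
```

```text
[-0.2, -0.99, 0.01, 0.0, -0.0, -0.35]
[-0.17, -1.0, 0.01, 0.0, -0.0, -0.35]
[-0.14, -1.0, 0.01, 0.0, -0.0, -0.35]
[-0.12, -1.01, 0.01, 0.0, -0.0, -0.35]
[-0.09, -1.01, 0.01, 0.0, -0.0, -0.35]
[-0.06, -1.01, 0.01, 0.0, -0.0, -0.35]
[-0.03, -1.01, 0.01, 0.0, -0.0, -0.35]
[-0.0, -1.01, 0.01, 0.0, -0.0, -0.35]
[ 0.46708105 -0.09997187  0.37430304]
```

View pics/w0.png

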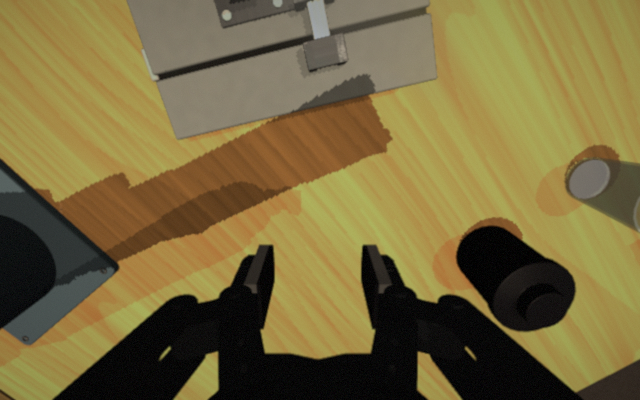

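The wrist view shows the safe's near (-y) edge ahead (staple at 325,55), with the fingertips at about (265,250) and (370,250). Everything is clear of the hand.

Request:
move_arm(
  rows=[-0.2, -1, 0, 0, 0, -0.35, -0.17, -1, 0, 0, 0, -0.35, -0.14, -1, 0, 0, 0, -0.35, -0.12, -1, 0, 0, 0, -0.35, -0.09, -1, 0, 0, 0, -0.35, -0.06, -1, 0, 0, 0, -0.35, -0.03, -1, 0, 0, 0, -0.4, 0, 0, 0, 0, 0, -0.4],
)

```text
time: 5.05
tool_pos: [0.4861, -0.0267, 0.2314]
orientation: [[0.912, -0.409, 0.003], [-0.409, -0.912, -0.0], [0.002, -0.001, -1.0]]
ft_force: [0.0, -0.4, -0.2]
opening: 0.0452
```

```bash
python3 - <<'E'
from h import *
s=get_state(); print(S.T@(np.array(s['tool_pos'])-O), s['orientation'],s['time'])
im,d=grab_frame('wrist'); cv2.imwrite('pics/w1.png',im)
X=(cloud('wrist',d)-O)@S   # safe frame (z from box top)
np.save('w1.npy',X)
for l in ['bolt_knob','catch_plate','paper_safe']:
    for r in silhouettes('wrist',l)[:2]:
        m=r['pixels']&(d>0);P=X[m]; print(l,r['p'],np.round(r['position']),np.round(np.percentile(P,[2,50,98],axis=0),3).tolist())
def ext(name,zl,zh,xl,xh,yl,yh):
    m=(X[...,2]>zl)&(X[...,2]<zh)&(X[...,0]>xl)&(X[...,0]<xh)&(X[...,1]>yl)&(X[...,1]<yh)
    print(name,m.sum(),np.round(np.percentile(X[m],[2,50,98],axis=0),3).tolist(),cv2.minAreaRect(X[m][:,:2].astype(np.float32)))
ext('plate',.032,.043,-.06,.01,-.08,.08)
ext('knob',.044,.055,0,.06,-.05,.05)
ext('between',.01,.031,-.006,.055,-.06,-.012)
ext('midhigh',.026,.044,-.004,.055,-.06,.05)
E
```

```text
[ 0.00036798 -0.06673531  0.15736719] [[ 9.12351773e-01 -4.09399135e-01  2.56724991e-03]
 [-4.09400288e-01 -9.12354864e-01 -8.29337799e-05]
 [ 2.37619596e-03 -9.75368073e-04 -9.99996701e-01]] 5.05
bolt_knob 0.58 [353. 122.] [[0.01, -0.098, 0.018], [0.029, -0.008, 0.02], [0.041, 0.073, 0.05]]
catch_plate 0.66 [289. 113.] [[-0.041, -0.056, 0.021], [-0.024, -0.002, 0.038], [0.005, 0.048, 0.039]]
paper_safe 0.68 [319. 117.] [[-0.122, -0.147, -0.002], [0.001, -0.006, 0.0], [0.122, 0.087, 0.039]]
plate 5498 [[-0.041, -0.056, 0.036], [-0.025, 0.001, 0.038], [-0.009, 0.048, 0.039]] ((-0.02493852749466896, -0.004468932747840881), (0.03413389250636101, 0.10991614311933517), 0.0276567954570055)
knob 657 [[0.016, -0.012, 0.046], [0.03, -0.005, 0.049], [0.044, 0.001, 0.051]] ((0.030190352350473404, -0.005363680887967348), (0.01409295853227377, 0.030199123546481133), 88.98625183105469)
between 1508 [[-0.003, -0.058, 0.019], [0.023, -0.034, 0.021], [0.036, -0.015, 0.023]] ((0.015552664175629616, -0.037122126668691635), (0.04299074783921242, 0.045735765248537064), 0.13431283831596375)
midhigh 53 [[0.015, -0.009, 0.026], [0.019, 0.002, 0.034], [0.041, 0.002, 0.043]] ((0.0266977921128273, 0.00013265106827020645), (0.029068415984511375, 0.01003278885036707), 24.78315544128418)
```

View pics/w1.png

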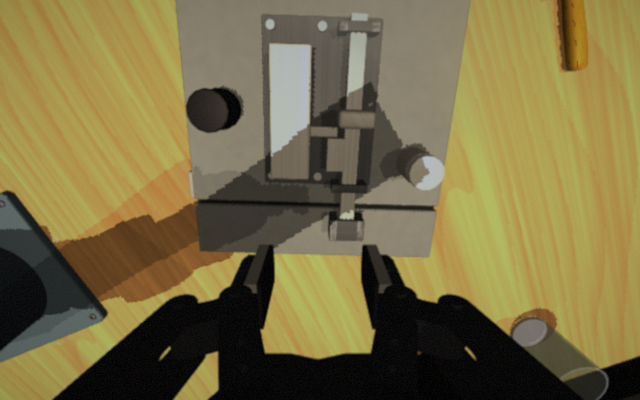

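The picture matches the fit: plate at (290,110), knob at (357,119) with its -y face towards the hand, low lug at (335,155), all as expected. The frame is off by about 2 mm along y and the tool is 1.8° over-turned.

Request:
move_arm(
  rows=[0.05, -1, 0, 0, 0, 0.4, 0.05, -0.9, 0.3, 0, 0, 0, 0, 0, 1, 0, 0, 0, 0, 0, 1, 0, 0, 0, 0, 0, 1, 0, 0, 0, 0, 0, 0.9, 0, 0, 0, 0, 0, 0, 0, 0, 0],
)

```text
time: 6.12
tool_pos: [0.5029, -0.0034, 0.1453]
orientation: [[0.889, -0.458, 0.002], [-0.458, -0.889, -0.006], [0.004, 0.004, -1.0]]
ft_force: [-0.3, -0.1, 0.5]
opening: 0.0452
```

```bash
sed -i 's/^YAW=.*/YAW=-np.deg2rad(25.98); S=Ro.from_euler("z",YAW).as_matrix(); O=np.array([.515,.0335,.074])+S@[0,-.002,0]/' h.py
cat >> h.py <<'E'
def rep():
    s=get_state(); R=S.T@np.array(s['orientation'])
    print(s['time'],'tool mm',(1e3*(S.T@(np.array(s['tool_pos'])-O))).round(1),'tilt/yaw deg',np.rad2deg(Ro.from_matrix(R@np.diag([1,-1,-1.])).as_rotvec()).round(2),'F safe',(S.T@np.array(s['ft_force'])).round(1))
E
python3 - <<'E'
from h import *
rep()
im,d=grab_frame('wrist'); cv2.imwrite('pics/w2.png',im)
E
```

```text
6.125 tool mm [  5.3 -36.5  71.3] tilt/yaw deg [-0.25 -0.23 -1.26] F safe [-0.2 -0.2  0.5]
```

View pics/w2.png

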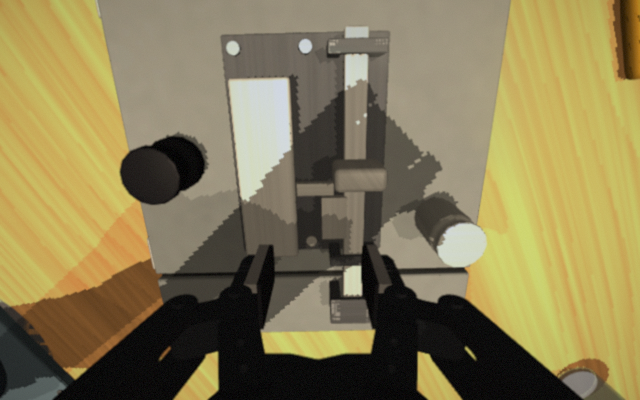

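Request:
move_arm(
  rows=[-0.12, -0.5, 0, 0, 0, -0.27, 0, 0, 1, 0, 0, 0, 0, 0, 0.1, 0, 0, 0, 0, 0, 0, 0, 0, 0],
)

```text
time: 6.68
tool_pos: [0.5092, 0.0083, 0.1273]
orientation: [[0.9, -0.436, 0.01], [-0.436, -0.9, -0.005], [0.011, 0.0, -1.0]]
ft_force: [0.9, 1.3, 1.3]
opening: 0.0455
```

```bash
python3 -c "
from h import *
rep()"
```

```text
6.675 tool mm [  5.9 -23.2  53.3] tilt/yaw deg [-0.02 -0.63  0.12] F safe [0.2 1.5 1.3]
```

Request:
move_arm(
  rows=[-0.15, 0.15, 0.2, 0, -0.12, 0, 0, 0, 0.2, 0, 0, 0, 0, 0, 0, 0, 0, 0],
)

```text
time: 7.05
tool_pos: [0.5058, 0.0068, 0.1201]
orientation: [[0.9, -0.436, 0.003], [-0.436, -0.9, -0.001], [0.003, -0.0, -1.0]]
ft_force: [0.0, 0.6, -0.8]
opening: 0.0455
```

```bash
python3 -c "
from h import *
rep()"
```

```text
7.05 tool mm [  3.4 -26.   46.1] tilt/yaw deg [ 0.02 -0.15  0.12] F safe [-0.3  0.6 -0.8]
```

Request:
move_arm(
  rows=[0, 0, 0.25, 0, 0, 0, 0, 0, 0.25, 0, 0, 0, 0, 0, 0, 0, 0, 0],
)

```text
time: 7.42
tool_pos: [0.5061, 0.0068, 0.1096]
orientation: [[0.9, -0.436, 0.003], [-0.436, -0.9, -0.001], [0.003, -0.001, -1.0]]
ft_force: [-0.1, 0.2, 2.2]
opening: 0.045
```

Request:
move_arm(
  rows=[0, 0, 0.2, 0, 0, 0, 0, 0, 0, 0, 0, 0],
)

```text
time: 7.68
tool_pos: [0.5062, 0.0068, 0.1056]
orientation: [[0.9, -0.436, 0.003], [-0.436, -0.9, -0.001], [0.003, -0.0, -1.0]]
ft_force: [-1.0, -0.4, 3.5]
opening: 0.045
```

```bash
python3 -c "
from h import *
rep()"
```

```text
7.675 tool mm [  3.8 -25.9  31.6] tilt/yaw deg [ 0.02 -0.18  0.12] F safe [-0.7 -0.8  3.5]
```

Request:
move_arm(
  rows=[0, 0, 0.2, 0, 0, 0, 0, 0, 0, 0, 0, 0],
)

```text
time: 7.92
tool_pos: [0.5063, 0.0068, 0.1016]
orientation: [[0.9, -0.436, 0.003], [-0.436, -0.9, -0.001], [0.003, -0.0, -1.0]]
ft_force: [-0.8, -1.2, 4.2]
opening: 0.0454
```

Request:
move_arm(
  rows=[0, 0, 0.15, 0, 0, 0, 0, 0, 0, 0, 0, 0],
)

```text
time: 8.18
tool_pos: [0.5063, 0.0068, 0.0986]
orientation: [[0.9, -0.436, 0.003], [-0.436, -0.9, -0.001], [0.003, -0.0, -1.0]]
ft_force: [-0.4, -0.6, 5.1]
opening: 0.045
```

Request:
move_arm(
  rows=[0, 0, 0.1, 0, 0, 0, 0, 0, 0, 0, 0, 0],
)

```text
time: 8.43
tool_pos: [0.5063, 0.0068, 0.0979]
orientation: [[0.9, -0.436, 0.003], [-0.436, -0.9, -0.002], [0.004, 0.001, -1.0]]
ft_force: [-1.7, -0.4, 4.3]
opening: 0.0455
```

Request:
move_arm(
  rows=[0, 0, 0.07, 0, 0, 0, 0, 0, 0, 0, 0, 0],
)

```text
time: 8.68
tool_pos: [0.5063, 0.0068, 0.0981]
orientation: [[0.9, -0.436, 0.003], [-0.436, -0.9, -0.003], [0.004, 0.002, -1.0]]
ft_force: [-1.1, -0.5, 5.1]
opening: 0.0452
```

Request:
move_arm(
  rows=[0, 0, 0.1, 0, 0, 0],
)

```text
time: 8.8
tool_pos: [0.5064, 0.0068, 0.0975]
orientation: [[0.9, -0.436, 0.003], [-0.436, -0.9, -0.004], [0.004, 0.002, -1.0]]
ft_force: [-8.7, -1.4, 33.8]
opening: 0.0451
```

Request:
move_arm(
  rows=[0, -0.15, 0.1, 0, 0, 0, 0, -0.15, 0.1, 0, 0, 0],
)

```text
time: 9.05
tool_pos: [0.5065, 0.0069, 0.0974]
orientation: [[0.899, -0.438, -0.004], [-0.438, -0.899, -0.014], [0.003, 0.015, -1.0]]
ft_force: [-12.7, -8.0, 38.7]
opening: 0.0454
```

```bash
python3 -c "
from h import *
rep()"
```

```text
9.05 tool mm [  4.1 -25.6  23.4] tilt/yaw deg [-0.84 -0.14 -0.  ] F safe [ -7.9 -12.8  38.7]
```

Request:
move_arm(
  rows=[0, 0, 0, 0.18, 0, 0, 0, -0.15, 0.02, 0, 0, 0],
)

```text
time: 9.3
tool_pos: [0.5072, 0.0081, 0.0981]
orientation: [[0.898, -0.439, 0.001], [-0.439, -0.898, -0.004], [0.003, 0.003, -1.0]]
ft_force: [-1.2, -3.0, 5.2]
opening: 0.0446
```

```bash
python3 -c "
from h import *
rep()"
```

```text
9.3 tool mm [  4.1 -24.3  24.1] tilt/yaw deg [-0.15 -0.16 -0.06] F safe [ 0.2 -3.2  5.2]
```

Request:
move_arm(
  rows=[0, -0.1, 0.04, 0.02, 0, 0, 0, -0.15, 0.04, 0.02, 0, 0],
)

```text
time: 9.55
tool_pos: [0.5077, 0.0088, 0.0976]
orientation: [[0.898, -0.44, -0.002], [-0.44, -0.898, -0.007], [0.002, 0.007, -1.0]]
ft_force: [-9.3, -9.7, 23.5]
opening: 0.0456
```

```bash
python3 -c "
from h import *
rep()"
```

```text
9.55 tool mm [  4.2 -23.4  23.6] tilt/yaw deg [-0.39 -0.09 -0.15] F safe [ -4.1 -12.8  23.5]
```

Request:
move_arm(
  rows=[0, -0.25, 0.02, 0.08, 0, 0, 0, -0.25, 0.025, 0.03, 0, 0],
)

```text
time: 9.8
tool_pos: [0.5087, 0.0103, 0.0976]
orientation: [[0.896, -0.443, -0.006], [-0.443, -0.896, -0.01], [-0.001, 0.012, -1.0]]
ft_force: [-6.6, -9.9, 18.3]
opening: 0.0454
```

```bash
python3 -c "
from h import *
rep()"
```

```text
9.8 tool mm [  4.5 -21.6  23.6] tilt/yaw deg [-0.67  0.05 -0.34] F safe [ -1.6 -11.8  18.3]
```

Request:
move_arm(
  rows=[0, -0.35, 0.01, 0.12, 0, -0.05, 0, -0.35, 0.01, 0.1, 0, -0.03],
)

```text
time: 10.05
tool_pos: [0.512, 0.0159, 0.0976]
orientation: [[0.898, -0.441, -0.005], [-0.441, -0.898, -0.004], [-0.003, 0.006, -1.0]]
ft_force: [-6.3, -10.2, 13.8]
opening: 0.0455
```

```bash
python3 -c "
from h import *
rep()"
```

```text
10.05 tool mm [  5.  -15.2  23.6] tilt/yaw deg [-0.34  0.16 -0.19] F safe [ -1.2 -12.   13.8]
```

Request:
move_arm(
  rows=[-0.03, -0.35, 0.01, 0.12, 0, -0.05, -0.03, -0.35, 0.01, 0.1, 0, -0.03, -0.03, -0.35, 0.01, 0.1, 0, -0.03],
)

```text
time: 10.42
tool_pos: [0.516, 0.0241, 0.0975]
orientation: [[0.898, -0.439, -0.003], [-0.439, -0.898, 0.003], [-0.005, -0.002, -1.0]]
ft_force: [-4.9, -8.8, 12.8]
opening: 0.045
```

```bash
python3 -c "
from h import *
rep()
im,d=grab_frame('wrist'); cv2.imwrite('pics/w3.png',im)"
```

```text
10.425 tool mm [ 5.  -6.  23.5] tilt/yaw deg [ 0.09  0.26 -0.07] F safe [ -0.6 -10.   12.8]
```

View pics/w3.png

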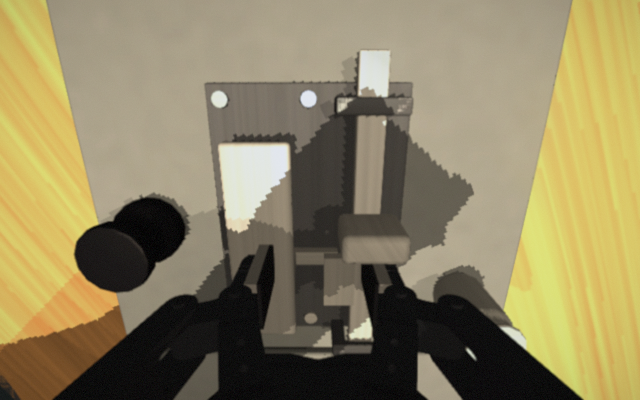

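The bolt is moving: its end now sticks out past the far staple at (375,70), the knob is at (375,240) against the right fingertip, and the left finger is on the depressed plate.

Request:
move_arm(
  rows=[-0.03, -0.35, 0.01, 0.05, 0.02, -0.03, -0.03, -0.35, 0.01, 0.05, 0.02, -0.03, -0.03, -0.35, 0.01, 0.05, 0.02, -0.03, -0.03, -0.35, 0.01, 0.05, 0.02, -0.03],
)

```text
time: 10.98
tool_pos: [0.5212, 0.0346, 0.0975]
orientation: [[0.898, -0.439, -0.004], [-0.439, -0.898, -0.007], [-0.0, 0.008, -1.0]]
ft_force: [-5.4, -10.8, 15.6]
opening: 0.0455
```

```bash
python3 -c "
from h import *
rep()"
```

```text
10.975 tool mm [ 5.1  5.7 23.5] tilt/yaw deg [-0.45  0.03 -0.06] F safe [ -0.1 -12.1  15.6]
```

Request:
move_arm(
  rows=[-0.03, -0.35, 0.01, 0.12, 0, -0.03, -0.03, -0.35, 0.01, 0.1, 0, -0.03, -0.03, -0.35, 0.01, 0.08, 0, -0.03, -0.03, -0.35, 0.01, 0.08, 0, -0.03],
)

```text
time: 11.48
tool_pos: [0.5266, 0.0458, 0.0975]
orientation: [[0.899, -0.438, -0.003], [-0.438, -0.899, -0.001], [-0.003, 0.002, -1.0]]
ft_force: [-4.8, -7.1, 13.2]
opening: 0.0453
```

```bash
python3 -c "
from h import *
rep()"
```

```text
11.475 tool mm [ 5.  18.2 23.5] tilt/yaw deg [-0.11  0.15 -0.01] F safe [-1.2 -8.5 13.2]
```

Request:
move_arm(
  rows=[-0.03, -0.35, 0.01, 0.08, 0, -0.03, -0.03, -0.35, 0.01, 0.08, 0, -0.03],
)

```text
time: 11.72
tool_pos: [0.5298, 0.0525, 0.0975]
orientation: [[0.899, -0.438, -0.003], [-0.438, -0.899, 0.002], [-0.003, -0.001, -1.0]]
ft_force: [-4.7, -7.5, 11.3]
opening: 0.0455
```

Request:
move_arm(
  rows=[-0.03, -0.3, 0.01, 0.1, 0, -0.03],
)

```text
time: 11.85
tool_pos: [0.5301, 0.0531, 0.0974]
orientation: [[0.899, -0.438, -0.004], [-0.438, -0.899, 0.002], [-0.005, -0.0, -1.0]]
ft_force: [-9.7, -14.8, 18.8]
opening: 0.045
```

```bash
python3 -c "
from h import *
rep()"
```

```text
11.85 tool mm [ 5.  26.3 23.4] tilt/yaw deg [ 0.    0.27 -0.01] F safe [ -2.2 -17.6  18.8]
```

Request:
move_arm(
  rows=[0, -0.3, 0.01, 0.05, 0, 0],
)

```text
time: 11.98
tool_pos: [0.5302, 0.053, 0.0972]
orientation: [[0.897, -0.441, -0.009], [-0.441, -0.897, -0.002], [-0.007, 0.006, -1.0]]
ft_force: [-9.6, -13.0, 18.9]
opening: 0.0453
```

```bash
python3 -c "
from h import *
rep()
im,d=grab_frame('wrist'); X=(cloud('wrist',d)-O)@S
m=(X[...,2]>.044)&(X[...,2]<.055)&(X[...,0]>.01)&(X[...,0]<.06)&(X[...,1]>.02)&(X[...,1]<.07)
print(np.percentile(X[m],[2,50,98],axis=0).round(4))
cv2.imwrite('pics/w4.png',im)"
```

```text
11.975 tool mm [ 5.1 26.2 23.2] tilt/yaw deg [-0.33  0.39 -0.22] F safe [ -3.  -15.9  18.9]
[[0.0157 0.0259 0.0447]
 [0.0299 0.0434 0.0498]
 [0.0435 0.0499 0.054 ]]
```

View pics/w4.png

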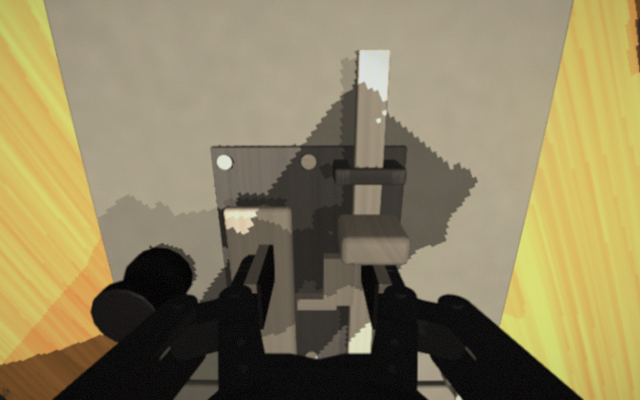

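The knob now sits just before the far staple (375,240) with its centre at about y = +43 mm, which is fully open. Two pushes in a row made no further progress, so the bolt is on its stop. Next I relax the push and lift straight up.

Request:
move_arm(
  rows=[0, 0, 0.01, 0, 0, 0, 0, 0.04, 0, 0, 0, 0, 0, 0, -0.3, 0, 0, 0, 0, 0, -0.6, 0, 0, 0, 0, 0, -1, 0, 0, 0, 0, 0, -1, 0, 0, 0, 0, 0, -1, 0, 0, 0, 0, 0, -1, 0, 0, 0],
)

```text
time: 13.02
tool_pos: [0.5292, 0.0519, 0.1994]
orientation: [[0.897, -0.442, -0.012], [-0.442, -0.897, -0.003], [-0.01, 0.008, -1.0]]
ft_force: [0.4, -0.5, 0.8]
opening: 0.0454
```

Request:
move_arm(
  rows=[0, 1, -1, 0, 0, 0, 0, 1, -1, 0, 0, 0, 0, 1, -0.5, 0, 0, 0, 0, 1, 0, 0, 0, 0, 0, 1, 0, 0, 0, 0, 0, 1, 0, 0, 0, 0, 0, 0, 0, 0, 0, 0],
)

```text
time: 13.9
tool_pos: [0.4747, -0.0588, 0.2563]
orientation: [[0.897, -0.442, -0.009], [-0.442, -0.897, -0.003], [-0.007, 0.007, -1.0]]
ft_force: [0.5, -0.4, 0.8]
opening: 0.0453
```

```bash
python3 - <<'E'
from h import *
rep()
im,d=grab_frame('wrist'); cv2.imwrite('pics/w5.png',im)
X=(cloud('wrist',d)-O)@S
def ext(name,zl,zh,xl,xh,yl,yh):
    m=(X[...,2]>zl)&(X[...,2]<zh)&(X[...,0]>xl)&(X[...,0]<xh)&(X[...,1]>yl)&(X[...,1]<yh)
    print(name,m.sum(),np.round(np.percentile(X[m],[2,50,98],axis=0),4).tolist())
ext('plate',.015,.05,-.038,-.012,-.05,.05)
ext('knob',.044,.055,0.01,.06,.0,.07)
for n in ['top','scene']:
    im,d=grab_frame(n); Y=cloud(n,d)
    for l in ['canister','loupe','light_meter','beaker','tank','brush']:
        for r in silhouettes(n,l)[:1]:
            m=r['pixels']&(d>0); print(n,l,round(r['p'],2),np.median(Y[m],0).round(3))
E
```

```text
13.9 tool mm [  4.2 -98.6 182.3] tilt/yaw deg [-0.4   0.37 -0.22] F safe [ 0.7 -0.2  0.8]
plate 3656 [[-0.0375, -0.0479, 0.037], [-0.025, 0.0043, 0.0385], [-0.0125, 0.0481, 0.04]]
knob 723 [[0.0157, 0.0373, 0.0463], [0.0292, 0.0432, 0.0503], [0.0432, 0.0507, 0.052]]
top loupe 0.65 [0.433 0.076 0.117]
top light_meter 0.59 [0.495 0.406 0.087]
top beaker 0.64 [ 0.679 -0.405  0.052]
top tank 0.84 [ 0.517 -0.397  0.105]
top brush 0.84 [0.803 0.066 0.018]
scene canister 0.58 [ 0.583 -0.042  0.116]
scene loupe 0.58 [0.436 0.076 0.112]
scene light_meter 0.76 [0.509 0.414 0.081]
scene beaker 0.87 [ 0.676 -0.383  0.067]
scene tank 0.59 [ 0.531 -0.386  0.094]
scene brush 0.96 [0.806 0.065 0.017]
```

View pics/w5.png

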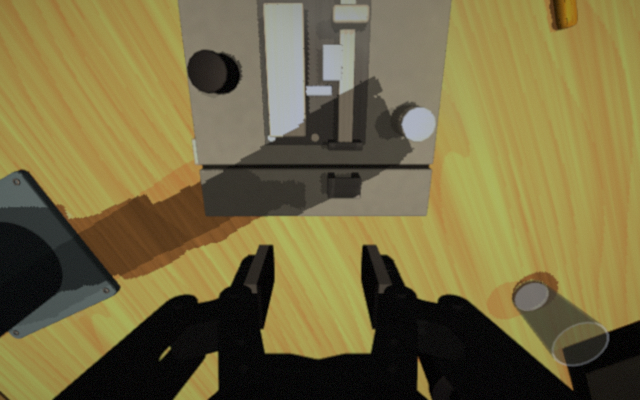

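The knob is at (350,12), about 47 mm further along than before, which with ~2 mm error matches the 45 mm stop. The plate is back up at 38 mm, the tooth at (318,90) stands behind the lug at (332,62), and the bystanders are unmoved. I'm handing in.

```bash
python3 -c "
from plant import *
print(hand_in())"
```

```text
the job is handed in; nothing more can be done
None
```

The safe is unlocked. I pressed the catch plate down to its stop with one fingertip and kept it down while the other fingertip pushed the knob until the bolt reached its stop. Then I lifted both fingers straight up and moved clear. The last reading before hand-in was at 13.9 s.

**Final checks**
- **Bolt:** the knob's centre is at about y = +43 to +44 mm in the safe's frame, where fully open is +42 mm. My position fit is good to about 2 mm. Two further pushes at the end made no more progress.
- **Catch:** the plate is back up at 38 mm, and the picture shows the tooth risen behind the lug.
- **Bystanders:** all six were found within a few millimetres of where they started. The brush reading moved 4–6 mm from its first value; the arm never went near it, so I take that as detection noise. The top camera missed the canister in the last look, but the scene camera and the wrist picture show it in place.
- **Forces:** while testing the press, the reading on the pressing fingertip reached about 39 N vertically (about 41 N in total) for part of a second, before the bolt started moving. That was more than intended, so I eased it to about 11–19 N for the stroke. The 40 N limit is for the arm and gripper body, and only the fingertips touched anything. The wrist force I read stayed far below 120 N.

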